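Unpack a block of red wax onto the plaster slab

ROBOT

A 6-joint arm with a two-finger parallel gripper is mounted at the origin on the work surface. World frame = base frame: x ahead of the robot, y to its left, z up, the work surface at z = 0. Lengths are in m, angles in rad, forces in N, time in s.
With the tool pointing down it reaches from about 0.325 to 0.775 m from the base axis. Payload 5.5 kg.
Tool frame: the origin (TCP) lies midway between the tips of the shut fingers; the grasp point (between the pads) lies 19 mm behind it; z points along the fingers, y is the line along which they close (so a half turn about z gives the same grasp; the last joint's range is limited). The gripper opens to 88 mm and grips with 3 to 60 N. Pads are 20 mm wide; open, the fingers measure 115 mm over their backs; the gripper's body (75 mm by 178 mm) begins 61 mm behind the grasp point.
Start: joints at [-1.335, 0.091, 1.231, -0, 1.82, -0.057], TCP at [0.173, -0.574, 0.223] pointing down, gripper open.
Joint ranges: [-2.87, 2.87], [-0.86, 2.18], [0.17, 2.46], [-1.51, 4.65], [0.06, 2.69], [-2.65, 2.65]. Speed limits (rad/s): [2.57, 2.57, 3.01, 3.14, 3.14, 3.14].

INTERFACE

Orientations are given as a unit quaternion [x, y, z, w].
In Python, from workcell import manip gives the robot as it stands.
- The arm moves only by the tool drive_effector, called by a JSON object that holds its "api" and its "payload". Schema: {"type":"object","properties":{"steps":{"type":"array","items":{"type":"number"},"minItems":7,"maxItems":140},"squeeze":{"type":"number"},"only":{"type":"string"},"quiet":{"type":"boolean"},"lines":{"type":"string"}},"required":["steps"],"additionalProperties":false}. steps is one flat list of numbers that holds 1 to 20 rows one after another, with no inner brackets; each row has 7 numbers: dx, dy, dz in m, then a rotation vector rx, ry, rz in rad, then the finger opening in m; each row shifts and turns the commanded pose from where the row before left it, along the tool's axes as they then stand; what a row does not reach is not made up. A row lasts 1/8 s, in which the tool goes at most 0.0625 m and 0.188 rad, less where a joint would pass 70% of its speed; a pose out of reach is approached as far as the arm can. The fingers move at their own pace and stop on an object; squeeze is the grip in N (left out, the last holds). Time passes only in rows, so rows that do not move let the fingers close. The tool returns the time, the measured TCP pose, the force, the opening and the grip force at its end. only (a regular expression) keeps the lines of the reply that match it, lines (a string "A,B") keeps lines A to B, and quiet returns only ok. Input that does not fit is refused with a message, and nothing moves.
- manip.get_state(): the state, without advancing time (a new reading comes with each control period).
- manip.grab_frame(name): name is "scene" or "top" or "wrist"; returns a dict with "color" (480x640x3 uint8, red, green, blue), "intrinsics" (3x3 intrinsics, pixels), "R" (3x3) and "t" (3): a world point X has camera coordinates R X + t. Camera axes: x right, y down, z forward; pixel columns grow to the right and rows downward; lengths in m; the calibration is good to about 2 mm. A picture is of the moment at which its call begins. There is no depth.
- manip.hand_in(): hands the job in; it is judged then, once.
The state is a dict: "time_s": time; "joints": joint angles; "joint_vel": joint speeds; "joint_efforts": joint torques, N m; "eef_pos": TCP position; "tool_rot": TCP orientation; "force": force on the tool from outside, world axes, zero at the start; "moment": the same for the moment, N m; "width": finger opening in m; "grip_force": force on a finger pad.
Only numpy, scipy, OpenCV 4.12 (cv2) and the standard library are available. Lean on these libraries where they do the work, as an engineer would, in place of code of your own. Each camera call takes 0.05 s, during which the arm holds its last target. There are 200 camera calls.

TASK

Fold both long top flaps of the carton right back, well past upright, so that its contents are laid open; then lift out the red wax block and set it down gently, the same way up, lengthways in the middle of the white plaster slab, and let it go. Do not drop it, shove or crush the carton, take out the green block or disturb the other things on the bench.

Things in the scene. Friction and masses are not known exactly. Their poses are not given: they have to be found in the camera images.
- carton: Cardboard carton, loose on the bench (0.26 kg, 1.1 kg with its two blocks). Outer size 230 (its x) x 196 (y) mm, rim 92 mm high; walls 4, floor 5 mm. Origin: centre of its underside. Two long hinged top flaps, on its left (+y) and right (-y) sides. The end flaps (+x, -x) are already folded out: they hang steeply outside, fixed, reaching 33 mm beyond each end.
- flap_left (a joint): Angle (rad) of the long top flap on the carton's left (+y) side: 0 shut and level, 1.57 upright, 3.14 level outside, at most 3.5. Sheet 228 mm long (carton x), 96 mm from hinge to free edge, 3 mm thick. Starts at 0.7 to 1.1, leaving a gap of 49 mm or more between the two free edges. Its crease (0.025 N m) holds it at any angle; under 1 N swings it: push it from inside with closed fingers.
- flap_left_hinge (a point): Middle of the left flap's hinge line, at the top of the carton's left wall, 92.5 mm above the bench; axes as the flap's.
- flap_left_edge (a point): Middle of the left flap's free edge, 96 mm from its hinge.
- flap_right (a joint): Opening angle (rad) of the same kind of flap on the carton's right (-y) side: 0 shut, 1.57 upright, 3.14 level outside, at most 3.5. Same size and stiffness as the left one.
- flap_right_hinge (a point): Middle of the right flap's hinge line, at the top of the carton's right wall, 92.5 mm above the bench.
- flap_right_edge (a point): Middle of the right flap's free edge, 96 mm from its hinge.
- red_block: Red wax block, 140 mm long (its x), 46 wide (y), 64 tall, about 0.39 kg, standing on the carton's floor in its left or right half, length along the carton's. Origin: centre of its underside. Its top is 23 mm below the carton's rim; about 23 mm are free on each long side.
- green_block: Dark green wax block of the same size, in the other half of the carton; it stays there. Origin: centre of its underside.
- slab: White plaster slab fixed on the bench on the other side from the carton, 240 mm long (its x), 160 mm wide (its y), 35 mm thick. Origin: centre of its underside (the top is 35 mm above it).
- spatula: Bystander: wax spatula 190 mm long with a dark wooden handle, flat on the bench between carton and slab, along x. Origin: on its underside.
- calipers: Bystander: steel sliding calipers 170 mm long, flat on the bench beyond the carton and slab. Origin: middle of the beam's underside.
- tin: Bystander: closed tin with a blue band, 86 mm across, 85 mm tall. Origin: centre of its underside.
- cup: Bystander: dark steel cup, 72 mm across, 85 mm tall. Origin: centre of its underside.
- wax_bowl: Bystander: finished red wax bowl, 130 mm across, 60 mm tall. Origin: centre of its underside.
- jar: Bystander: amber glass jar with black cap, 72 mm across, 95 mm tall. Origin: centre of its underside.
- firebrick: Bystander: loose cream firebrick, 114 x 200 x 64 mm. Origin: centre of its underside.

How it is judged:
On the way, in this order (a step that is already met when the one before it is completed fails the run):
1. both long flaps folded back past upright (over 2.0 rad each) with the red block still in the carton (value of joint each of flap_left, flap_right above 2 rad and z of red_block in the frame of carton below 0.03 m), for 0.2 s.
2. the red block lifted out of the carton in the fingers (z of red_block in the frame of carton above 0.092 m and contact force between the fingers and red_block above 0.5 N), for 0.1 s.
3. the red block set down on the slab while still in the fingers (contact force between red_block and slab above 0.5 N and contact force between the fingers and red_block above 0.5 N and angle between red_block's own z axis and vertical below 0.12 rad), for 0.1 s.
At the end, for the whole second after the job is handed in: Both flaps past 2.0 rad; red block at rest, upright on the slab, centre within 35 mm (lengthways) and 30 mm (across) of its middle, aligned within 0.25 rad; green block standing on the carton's floor; carton flat, within 35 mm of its start (value of joint each of flap_left, flap_right above 2 rad and x of red_block in the frame of slab between -0.035 and 0.035 m and y of red_block in the frame of slab between -0.03 and 0.03 m and z of red_block in the frame of slab between 0.032 and 0.038 m and angle between red_block's own z axis and vertical below 0.08 rad and angle between the x axis of red_block and the x axis of slab, either way round below 0.25 rad and linear speed of red_block below 0.02 m/s and z of green_block in the frame of carton below 0.015 m and angle between green_block's own z axis and vertical below 0.1 rad and distance of carton from where it was at the start of the episode below 0.035 m and angle between carton's own z axis and vertical below 0.05 rad); the robot touches nothing.
It fails at once if the carton shoved more than 35 mm or tipped (distance of carton from where it was at the start of the episode above 0.035 m or angle between carton's own z axis and vertical above 0.15 rad).
It fails at once if the carton crushed: more than 30 N between robot and carton or flaps (contact force between any of the fingers, the arm and carton above 30 N).
It fails at once if the red block slammed down: more than 50 N on the slab (contact force between red_block and slab above 50 N).
It fails at once if the green block lifted out of its place (z of green_block in the frame of carton above 0.03 m).
It fails at once if a bystander moved more than 25 mm (distance of any of spatula, calipers, tin, cup, wax_bowl, jar, firebrick from where it was at the start of the episode above 0.025 m).
It also fails if it takes over 66 s, if anything falls off the work surface, if the arm or the gripper's body presses on something with over 40 N, if the wrist force passes 120 N, or if a joint passes its speed limit or range.

## Working session

There is one attempt and no reset: what is moved stays moved. The work goes in short steps, Python scripts to look and compute and a tool call to move; the robot and the scene stay as the last step left them, time stands still between calls to the robot, and variables do not carry over. Pictures are saved under pics/ and viewed, at most 10 in all, crops included, and the job is handed in when it is done.

```bash
ls; mkdir -p pics; python3 - <<'E'
from workcell import manip
import cv2,numpy as np
for n in("scene","top"):
    f=manip.grab_frame(n);cv2.imwrite(f"pics/{n}0.png",f["color"][:,:,::-1]);print(n,f["intrinsics"].tolist(),np.round(f["R"],3).tolist(),np.round(f["t"],3).tolist())
s=manip.get_state();print(s)
E
```

```text
pics
workcell.py
scene [[443.8025326757366, 0.0, 314.6057299055448], [0.0, 443.8025326757366, 227.58030995323034], [0.0, 0.0, 1.0]] [[-0.305, 0.952, 0.012], [0.63, 0.212, -0.747], [-0.714, -0.22, -0.665]] [0.232, -0.311, 1.895]
top [[570.4396419860308, 0.0, 319.3380548712256], [0.0, 570.4396419860308, 244.1827010833989], [0.0, 0.0, 1.0]] [[0.025, -1.0, -0.005], [-0.992, -0.024, -0.125], [0.125, 0.008, -0.992]] [-0.041, 0.615, 1.747]
{'time_s': 0.1, 'joints': array([-1.33470676e+00,  9.18254635e-02,  1.23176599e+00,  2.66580261e-05,
        1.81982042e+00, -5.66891584e-02]), 'joint_vel': array([ 0.00064271, -0.00179777, -0.00257656,  0.00074655, -0.00135907,
        0.00087013]), 'joint_efforts': array([ 2.74401747e-03, -4.47856450e+01, -4.07571530e+01,  7.00352644e-02,
        2.84174213e-02, -1.14454738e-04]), 'eef_pos': array([ 0.1731178 , -0.57419874,  0.22159459]), 'tool_rot': array([ 9.89303312e-01,  1.45870248e-01, -6.86138779e-05, -9.07109867e-04]), 'force': array([ 0.41318411,  0.66860039, -0.72796896]), 'moment': array([-0.00905426,  0.0138363 , -0.00581795]), 'grip_force': 0.0, 'width': 0.0879499635504816}
```

View pics/top0.png

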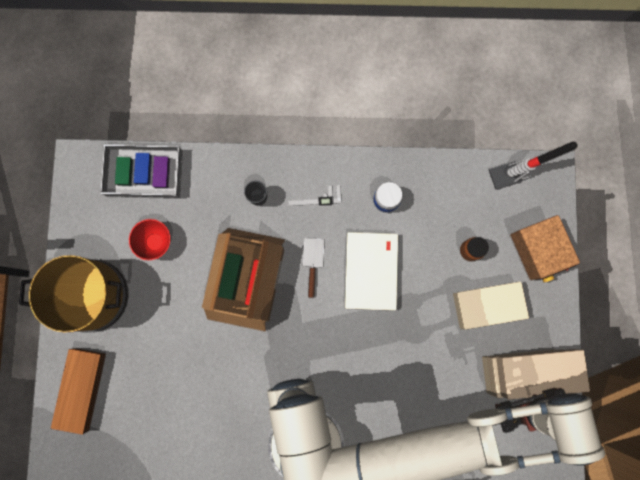

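View pics/scene0.png

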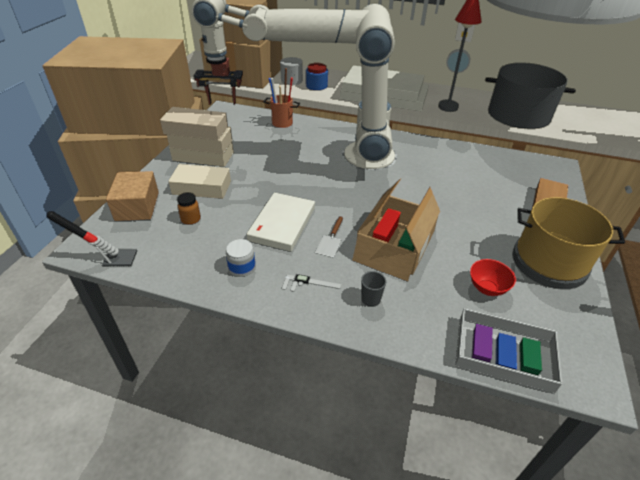

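The top view shows the carton at about (245,280) with green left and red right, the slab at (372,271) and the spatula at (312,265). In the scene view the carton is at (397,230). I'll enlarge both crops for the corners.

```bash
python3 - <<'E'
import cv2,numpy as np
a=cv2.imread("pics/top0.png")[220:340,195:295];b=cv2.imread("pics/scene0.png")[175:285,345:450]
a=cv2.resize(a,None,fx=4,fy=4,interpolation=cv2.INTER_CUBIC);b=cv2.resize(b,None,fx=3.8,fy=4.36,interpolation=cv2.INTER_CUBIC)
h=min(len(a),len(b));cv2.imwrite("pics/c0.png",np.hstack([a[:h],b[:h]]));print(a.shape,b.shape)
E
```

```text
(480, 400, 3) (480, 399, 3)
```

View pics/c0.png

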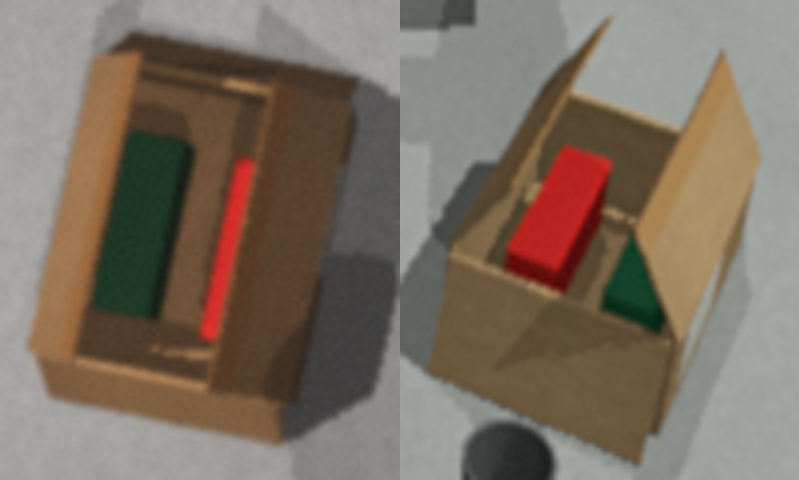

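Crops: in the top view the left flap's free edge runs (138,58)-(76,360) and its hinge (97,57)-(32,350). The right flap's free edge runs (272,80)-(212,390) and its hinge (355,92)-(296,402). In the scene view the near rim corners are (450,250) and (670,342), and the red top is fully visible.

```bash
cat > h.py <<'E'
import numpy as np,cv2
from workcell import manip
from scipy.spatial.transform import Rotation as Ro
def ray(f,uv):
    d=np.linalg.solve(f["intrinsics"],np.array([uv[0],uv[1],1.]));return -f["R"].T@f["t"],f["R"].T@d
def plane(f,uv,z):
    c,d=ray(f,uv);return c+d*(z-c[2])/d[2]
def tri(f1,u1,f2,u2):
    c1,d1=ray(f1,u1);c2,d2=ray(f2,u2)
    s=np.linalg.lstsq(np.c_[d1,-d2],c2-c1,rcond=None)[0]
    p,q=c1+s[0]*d1,c2+s[1]*d2;return (p+q)/2,np.linalg.norm(p-q)
def quad(mask):
    c=max(cv2.findContours(mask.astype(np.uint8),0,2)[0],key=cv2.contourArea);return cv2.minAreaRect(c),c
np.set_printoptions(precision=3,suppress=True)
E
python3 - <<'E'
from h import *
T=manip.grab_frame("top");S=manip.grab_frame("scene")
t=lambda x,y:(195+x/4,220+y/4)
s=lambda x,y:(345+(x-400)/3.8,175+y/4.36)
print("cams",-T["R"].T@T["t"],-S["R"].T@S["t"])
for n,p in dict(LH=(97,57),LH2=(32,350),RH=(355,92),RH2=(296,402)).items(): print(n,plane(T,t(*p),.0925))
for n,p in dict(r1=(450,250),r2=(670,342)).items(): print(n,plane(S,s(*p),.0925))
for n,a,b in [("Ledge+x",(138,58),(762,158)),("Ledge-x",(76,360),(722,52)),("Redge-x",(212,390),(610,18)),]:
    pass
# free-edge corners: scene near(+x): L: (682,340)?  far(-x)
for n,a,b in [("L+x",(138,58),(682,340)),("L-x",(76,360),(722,52)),("R-x",(212,390),(610,18))]:
    print(n,tri(T,t(*a),S,s(*b)))
for p in [(570,147),(612,160),(560,255),(507,243)]: print("red",plane(S,s(*p),.069))
for nm,m in (("top",T),):
    c=m["color"].astype(int);w=np.zeros((480,640),bool);w[220:320,335:410]=(c.min(2)>190)[220:320,335:410]
    r,_=quad(w);b=cv2.boxPoints(r);print("slab",r);P=[plane(m,q,.035) for q in b];print(np.array(P),np.mean(P,0))
E
```

```text
cams [ 0.393 -0.04   1.81 ] [1.62  0.263 1.024]
LH [0.633 0.28  0.093]
LH2 [0.41  0.318 0.093]
RH [0.61  0.082 0.093]
RH2 [0.376 0.119 0.093]
r1 [0.597 0.09  0.093]
r2 [0.633 0.276 0.093]
L+x (array([0.631, 0.267, 0.09 ]), np.float64(0.03610533165524747))
L-x (array([0.402, 0.271, 0.175]), np.float64(0.00468308360248797))
R-x (array([0.384, 0.174, 0.171]), np.float64(0.00387376988399663))
red [0.42  0.16  0.069]
red [0.424 0.198 0.069]
red [0.547 0.175 0.069]
red [0.549 0.13  0.069]
slab ((371.16375732421875, 270.9281311035156), (50.391536712646484, 75.99480438232422), 1.7623909711837769)
[[ 0.419 -0.109  0.035]
 [ 0.657 -0.112  0.035]
 [ 0.656 -0.27   0.035]
 [ 0.419 -0.265  0.035]] [ 0.538 -0.189  0.035]
```

{"api": "drive_effector", "payload": {"steps": [0,0,-0.04,0,0,0,0,0,0,-0.04,0,0,0,0,0.034,-0.04,0,0,0,0,0,0.034,-0.04,0,0,0,0,0,0.034,-0.04,0,0,0,0,0,0.034,-0.04,0,0,0,0,0,0.034,-0.04,0,0,0,0,0,0.034,-0.04,0,0,0,0,0,0.034,-0.04,0,0,0,0,0,0.034,-0.04,0,0,0,0,0,0.034,-0.04,0,0,0,0,0,0.034,-0.04,0,0,0,0,0,0.034,-0.04,0,0,0,0,0,0.034,-0.04,0,0,0,0,0,0.034,-0.04,0,0,0.153,0,0,0,0,0,0,0,0,0]}}

```text
time_s: 2.2
eef_pos: [0.4459, 0.0532, 0.3027]
tool_rot: [0.986, 0.147, 0.076, -0.012]
force: [0.7, -2.2, -0.6]
width: 0.0008
grip_force: 0.0
```
Oops: I put 0.153 in ry rather than rz (typo). Row 15: [dx,dy,dz,rx,ry,rz,w] : [0.034,-0.04,0,0,0.153,0,0] → ry=0.153. Undo: ry -0.153. Then rz .458 in 3 rows.

One row put the turn in ry instead of rz. I'll undo that, then make the yaw turn.

{"api": "drive_effector", "payload": {"steps": [0,0,0,0,-0.153,0,0,0,0,0,0,0,0.153,0,0,0,0,0,0,0.153,0,0,0,0,0,0,0.153,0,0.009,-0.039,0,0,0,0,0,0.009,-0.039,0,0,0,0,0,0.009,-0.039,0,0,0,0,0,0.009,-0.039,0,0,0,0,0,0,0,0,0,0,0,0]}}

```text
time_s: 3.32
eef_pos: [0.508, 0.1995, 0.3011]
tool_rot: [0.997, -0.082, -0.002, 0.001]
force: [0.3, -0.4, -0.3]
width: 0.0006
grip_force: 0.0
```

```bash
python3 - <<'E'
from h import *
s=manip.get_state();print(Ro.from_quat(s["tool_rot"]).as_matrix(),s["joints"])
f=manip.grab_frame("wrist");cv2.imwrite("pics/w1.png",f["color"][:,:,::-1])
E
```

```text
[[ 0.986 -0.164 -0.003]
 [-0.164 -0.986 -0.001]
 [-0.003  0.002 -1.   ]] [ 0.312 -0.021  1.206 -0.     1.961  2.047]
```

View pics/w1.png

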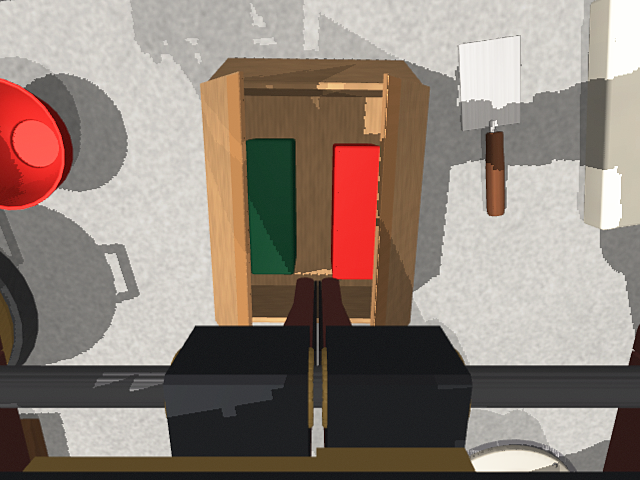

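The wrist view shows the carton aligned with the tool. The free edges are at u=243 and 385, and the red block spans (333-380, 145-278). Next I go down between the flaps and push the left one.

{"api": "drive_effector", "payload": {"steps": [0,0,0.044,0,0,0,0,0,0,0.044,0,0,0,0,0,0,0.044,0,0,0,0,0,0,0.044,0,0,0,0,0,-0.02,0,0,0,0,0,0,-0.02,0,0,0,0,0,0,-0.02,0,0,0,0,0,0,-0.02,0,0,0,0,0,0,-0.02,0,0,0,0,0,0,-0.02,0,0,0,0,0,0,-0.02,0,0,0,0,0,0,-0.008,0.008,0,0,0,0,0,-0.008,0.009,0,0,0,0,0,-0.008,0.009,0,0,0,0,0,0,0,0,0,0,0]}}

```text
time_s: 5.25
eef_pos: [0.5341, 0.3605, 0.0989]
tool_rot: [0.997, -0.083, -0.001, 0.001]
force: [0.1, 0.8, 0.4]
width: -0.0001
grip_force: 0.0
```

```bash
python3 - <<'E'
from h import *
f=manip.grab_frame("scene");cv2.imwrite("pics/s2.png",cv2.resize(f["color"][120:300,320:560,::-1],None,fx=3,fy=3))
E
```

```text
(no output)
```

View pics/s2.png

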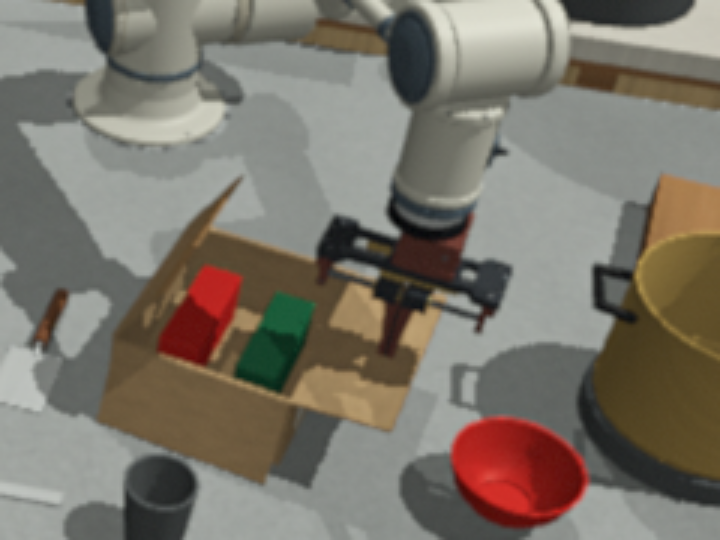

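The left flap now lies level outside, at about (370,370) in the crop. Now the right flap.

{"api": "drive_effector", "payload": {"steps": [0,0,-0.03,0,0,0,0,0,0.041,0,0,0,0,0,0,0.041,0,0,0,0,0,0,0.041,0,0,0,0,0,0,0.041,0,0,0,0,0,0,0.02,0,0,0,0,0,0,0.02,0,0,0,0,0,0,0.02,0,0,0,0,0,0,0.02,0,0,0,0,0,0,0.02,0,0,0,0,0,0,0.02,0,0,0,0,0,0,0.02,0,0,0,0,0,0,0.008,0.01,0,0,0,0,0,0.008,0.01,0,0,0,0,0,0.008,0.01,0,0,0,0,0,0,0,0,0,0,0,0,0,-0.06,0,0,0,0,0,0,-0.06,0,0,0,0,0,0,-0.06,0,0,0,0.058,0,0,0,0,0,0,0.058]}}

```text
time_s: 7.8
eef_pos: [0.482, 0.0375, 0.287]
tool_rot: [0.997, -0.083, 0.005, -0.001]
force: [-0.3, 0.5, -0.5]
width: 0.0169
grip_force: 0.0
```

```bash
python3 - <<'E'
from h import *
s=manip.get_state();print(Ro.from_quat(s["tool_rot"]).as_matrix(),s["joints"])
f=manip.grab_frame("scene");a=cv2.resize(f["color"][150:300,320:480,::-1],(400,375),interpolation=2)
f=manip.grab_frame("wrist");b=cv2.resize(f["color"][:,:,::-1],(400,375))
cv2.imwrite("pics/s3.png",np.hstack([a,b]))
E
```

```text
[[ 0.986 -0.165  0.011]
 [-0.165 -0.986  0.   ]
 [ 0.011 -0.002 -1.   ]] [ 0.007 -0.207  1.403  0.     1.935  1.744]
```

View pics/s3.png

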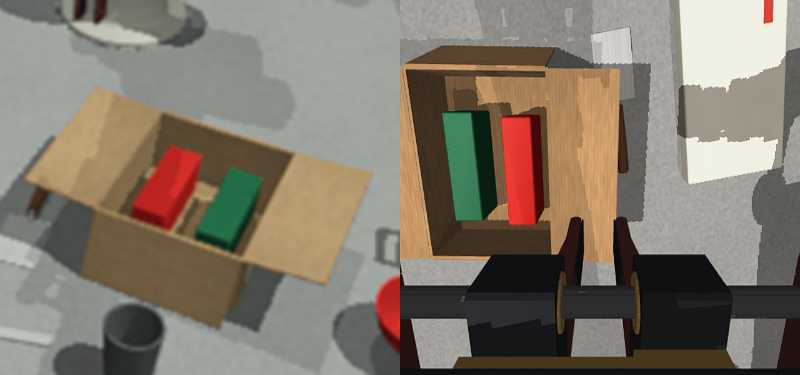

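Both flaps lie level outside. In the wrist half, the red top is at about (521,170) and the slab is to its right. I'll measure the red top from two wrist poses.

```bash
cat >> h.py <<'E'
def redtop(f):
    h=cv2.cvtColor(f["color"],cv2.COLOR_RGB2HSV).astype(int)
    m=((h[...,0]<8)|(h[...,0]>172))&(h[...,1]>150)
    m[330:]=0
    n,l,st,_=cv2.connectedComponentsWithStats(m.astype(np.uint8))
    ok=[i for i in range(1,n) if 15<st[i,0]+st[i,2] and st[i,0]>200]
    m=l==max(ok,key=lambda i:st[i,4]);v=h[...,2]
    t,_=cv2.threshold(v[m].astype(np.uint8).reshape(-1,1),0,255,8)
    return m,m&(v>t),t
def sortc(b): # near-left.. order: by row then col
    b=b[np.argsort(b[:,1])];return np.r_[b[:2][np.argsort(b[:2,0])],b[2:][np.argsort(b[2:,0])]]
E
cat > look.py <<'E'
from h import *
import pickle,sys
f=manip.grab_frame("wrist");m,tp,t=redtop(f)
c=max(cv2.findContours(tp.astype(np.uint8),0,2)[0],key=cv2.contourArea)
q=sortc(cv2.approxPolyDP(c,6,True)[:,0].astype(float)) if len(cv2.approxPolyDP(c,6,True))==4 else sortc(cv2.boxPoints(cv2.minAreaRect(c)))
print(t,m.sum(),tp.sum(),len(cv2.approxPolyDP(c,6,True)));print(q)
P=np.array([plane(f,x,.069) for x in q]);print(P,P.mean(0))
pickle.dump((f,q),open(sys.argv[1],"wb"))
E
python3 look.py a.pkl
```

```text
205.0 389 371 4
[[585.   0.]
 [598.   0.]
 [584.  26.]
 [598.  24.]]
[[ 0.62  -0.215  0.069]
 [ 0.618 -0.226  0.069]
 [ 0.6   -0.214  0.069]
 [ 0.599 -0.226  0.069]] [ 0.609 -0.22   0.069]
```

{"api": "drive_effector", "payload": {"steps": [-0.005,-0.032,0,0,0,0,0.058,-0.005,-0.032,0,0,0,0,0.058,-0.004,-0.032,0,0,0,0,0.058,-0.004,-0.031,0,0,0,0,0.058,0,0,0,0,0,0,0.058,0,0,0,0,0,0,0.058]}}

```text
time_s: 8.7
eef_pos: [0.4834, 0.1649, 0.2791]
tool_rot: [0.997, -0.083, -0.001, 0.001]
force: [0.2, 0.2, 0.2]
width: 0.0578
grip_force: 0.0
```

```bash
python3 look.py b.pkl; python3 - <<'E'
from h import *
import pickle
f,q=pickle.load(open("a.pkl","rb"));g,r=pickle.load(open("b.pkl","rb"))
for a,b in zip(q,r):print(tri(f,a,g,b))
s=manip.get_state();print(s["eef_pos"],Ro.from_quat(s["tool_rot"]).as_matrix())
cv2.imwrite("pics/w4.png",g["color"][:,:,::-1])
E
```

```text
201.0 6929 6606 4
[[295. 127.]
 [342. 128.]
 [296. 268.]
 [338. 269.]]
[[0.561 0.172 0.069]
 [0.553 0.13  0.069]
 [0.427 0.195 0.069]
 [0.419 0.154 0.069]] [0.49  0.163 0.069]
(array([0.538, 0.14 , 0.617]), np.float64(0.032800827467091044))
(array([0.539, 0.159, 0.634]), np.float64(0.039754553669228324))
(array([0.566, 0.122, 0.56 ]), np.float64(0.06899973027049622))
(array([0.566, 0.131, 0.559]), np.float64(0.07517956402256622))
[0.484 0.165 0.28 ] [[ 0.986 -0.166 -0.002]
 [-0.166 -0.986 -0.001]
 [-0.001  0.001 -1.   ]]
```

View pics/w4.png

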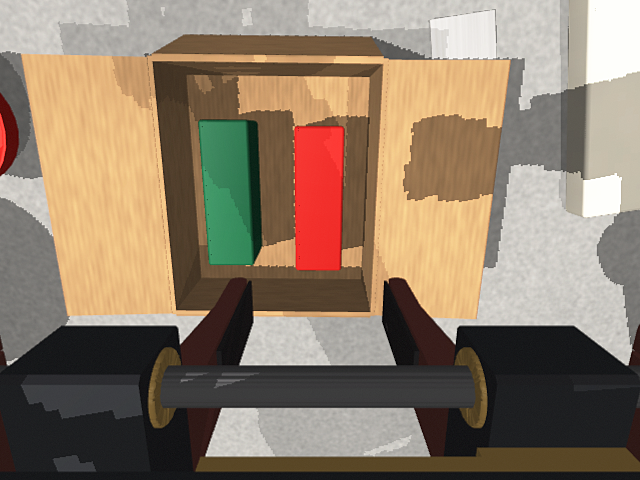

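The view shows the red top at (295-343, 127-269), centred on the fingers, with clear space on both sides and the flaps flat. The first frame had picked up the slab's red mark, so I'll re-extract from it.

```bash
sed -i 's/st\[i,0\]>200/st[i,0]>130/' h.py; python3 - <<'E'
from h import *
import pickle
f,_=pickle.load(open("a.pkl","rb"));g,r=pickle.load(open("b.pkl","rb"))
m,tp,t=redtop(f);c=max(cv2.findContours(tp.astype(np.uint8),0,2)[0],key=cv2.contourArea)
q=cv2.approxPolyDP(c,5,True)[:,0].astype(float);print(t,m.sum(),tp.sum(),len(q))
q=sortc(q if len(q)==4 else cv2.boxPoints(cv2.minAreaRect(c)));print(q)
P=[]
for a,b in zip(q,r):
    p,e=tri(f,a,g,b);P.append(p);print(p,e)
P=np.array(P);print("centre",P.mean(0))
ax=(P[0]+P[1]-P[2]-P[3])/2;print("yaw",np.arctan2(ax[1],ax[0]),np.linalg.norm(ax[:2]),"width",np.linalg.norm((P[0]+P[2]-P[1]-P[3])/2))
# slab from both wrist and top/scene
T=manip.grab_frame("top");S=manip.grab_frame("scene");out={}
for nm,F,w in(("T",T,(330,220,415,320)),("S",S,(235,185,330,255))):
    k=np.zeros((480,640),bool);x0,y0,x1,y1=w
    hs=cv2.cvtColor(F["color"],cv2.COLOR_RGB2HSV);k[y0:y1,x0:x1]=((hs[...,2]>170)&(F["color"].min(2)>165))[y0:y1,x0:x1]
    R,c=quad(k);print(nm,R);h=cv2.convexHull(c);
    for e in (3,4,5,6,8):
        a=cv2.approxPolyDP(h,e,True)[:,0]
        if len(a)==4:break
    Q=[plane(F,x,.035) for x in a.astype(float)];print(len(a),np.c_[a,np.array(Q)],np.mean(Q,0))
E
```

```text
149.0 8518 6241 4
[[161. 148.]
 [206. 150.]
 [173. 285.]
 [215. 286.]]
[0.561 0.172 0.065] 0.000425312852222754
[0.553 0.13  0.068] 0.0003238874422731977
[0.427 0.195 0.068] 0.0003266680280859995
[0.418 0.154 0.066] 0.00026019490309899305
centre [0.49  0.163 0.067]
yaw -0.1759303987906744 0.13627376148942644 width 0.04263468512948308
T ((371.5, 248.5), (33.0, 51.0), 90.0)
4 [[397.    233.      0.658  -0.269   0.035]
 [396.    258.      0.579  -0.266   0.035]
 [347.    264.      0.557  -0.113   0.035]
 [348.    232.      0.658  -0.115   0.035]] [ 0.613 -0.191  0.035]
S ((274.08380126953125, 228.655517578125), (51.52464294433594, 22.76853370666504), 13.671307563781738)
4 [[247.    233.      0.654  -0.268   0.035]
 [256.    219.      0.579  -0.268   0.035]
 [301.    224.      0.555  -0.114   0.035]
 [291.    244.      0.657  -0.113   0.035]] [ 0.611 -0.191  0.035]
```

{"api": "drive_effector", "payload": {"steps": [0.006,0.001,0.045,0,0,0.01,0.058,0,0,0.045,0,0,0,0.058,0,0,0.045,0,0,0,0.058,0,0,0.03,0,0,0,0.058,0,0,0.02,0,0,0,0.058,0,0,0.02,0,0,0,0.058,0,0,0.02,0,0,0,0.058,0,0,0.012,0,0,0,0.058,0,0,0.011,0,0,0,0.058,0,0,0,0,0,0,0.058], "squeeze": 25}}

```text
time_s: 10.1
eef_pos: [0.4891, 0.1633, 0.0319]
tool_rot: [0.996, -0.088, -0.001, 0.0]
force: [0.5, -0.4, 0.1]
width: 0.0579
grip_force: 0.0
```

{"api": "drive_effector", "payload": {"steps": [0,0,0,0,0,0,0.05,0,0,0,0,0,0,0.04,0,0,0,0,0,0,0.04,0,0,0,0,0,0,0.04,0,0,0,0,0,0,0.04], "squeeze": 25}}

```text
time_s: 10.72
eef_pos: [0.4899, 0.1632, 0.0335]
tool_rot: [0.996, -0.088, 0.001, 0.0]
force: [-2.2, -2.0, 6.3]
width: 0.046
grip_force: 25.0
```

Gripped at 46 mm. Now lift.

{"api": "drive_effector", "payload": {"steps": [0,0,-0.01,0,0,0,0.04,0,0,-0.02,0,0,0,0.04,0,0,-0.03,0,0,0,0.04,0,0,-0.035,0,0,0,0.04,0,0,-0.035,0,0,0,0.04,0,0,-0.035,0,0,0,0.04,0,0,0,0,0,0,0.04,0,0,0,0,0,0,0.04]}}

```text
time_s: 11.72
eef_pos: [0.4891, 0.1634, 0.1964]
tool_rot: [0.996, -0.088, -0.001, 0.0]
force: [-0.5, 0.8, -4.4]
width: 0.0459
grip_force: 25.0
```

```bash
python3 - <<'E'
from h import *
f=manip.grab_frame("wrist");g=manip.grab_frame("scene")
cv2.imwrite("pics/l5.png",np.hstack([cv2.resize(f["color"],(400,300)),cv2.resize(g["color"][120:300,260:500],(400,300))])[:,:,::-1])
s=manip.get_state();print(s["eef_pos"],Ro.from_quat(s["tool_rot"]).as_matrix(),s["width"])
E
```

```text
[0.489 0.163 0.195] [[ 0.985 -0.175 -0.004]
 [-0.175 -0.985 -0.001]
 [-0.003  0.001 -1.   ]] 0.04600675720851717
```

View pics/l5.png

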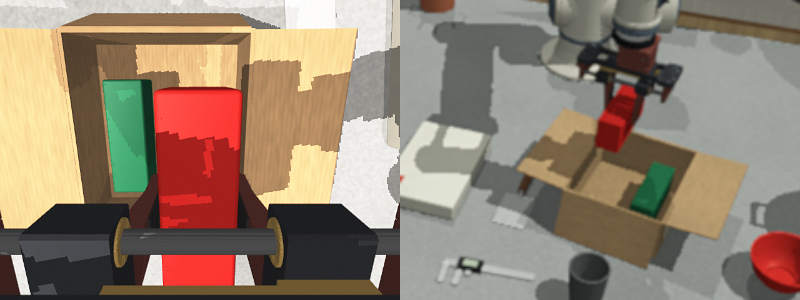

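The block hangs level in the fingers at about (615,120). The carton and green block are undisturbed. Next, travel to the slab.

{"api": "drive_effector", "payload": {"steps": [0.006,0.018,0,0,0,0,0.04,0.0116,0.0356,0,0,0,0,0.04,0.0116,0.0356,0,0,0,0,0.04,0.0116,0.0356,0,0,0,0,0.04,0.0116,0.0356,0,0,0,0,0.04,0.0116,0.0356,0,0,0,0,0.04,0.0116,0.0356,0,0,0,0,0.04,0.0116,0.0356,0,0,0,0,0.04,0.0116,0.0356,0,0,0,0,0.04,0.0116,0.0356,0,0,0,0,0.04,0,0,0,0,0,-0.08,0.04,0,0,0,0,0,-0.08,0.04,0,0,0,0,0,0,0.04,0,0,0,0,0,0,0.04]}}

```text
time_s: 13.58
eef_pos: [0.5385, -0.1895, 0.1971]
tool_rot: [1.0, -0.009, -0.0, -0.0]
force: [-0.1, 0.3, -4.0]
width: 0.0461
grip_force: 25.0
```

```bash
python3 - <<'E'
from h import *
f=manip.grab_frame("wrist");g=manip.grab_frame("scene")
cv2.imwrite("pics/l6.png",np.hstack([cv2.resize(f["color"],(400,300)),cv2.resize(g["color"][90:270,200:440],(400,300))])[:,:,::-1])
s=manip.get_state();print(s["eef_pos"],Ro.from_quat(s["tool_rot"]).as_matrix(),s["width"])
m,tp,t=redtop(f);print(quad(m)[0])
E
```

```text
[ 0.539 -0.189  0.197] [[ 1.    -0.017 -0.   ]
 [-0.017 -1.     0.   ]
 [-0.    -0.    -1.   ]] 0.04592063956718303
((309.0, 234.5), (189.0, 192.0), 90.0)
```

View pics/l6.png

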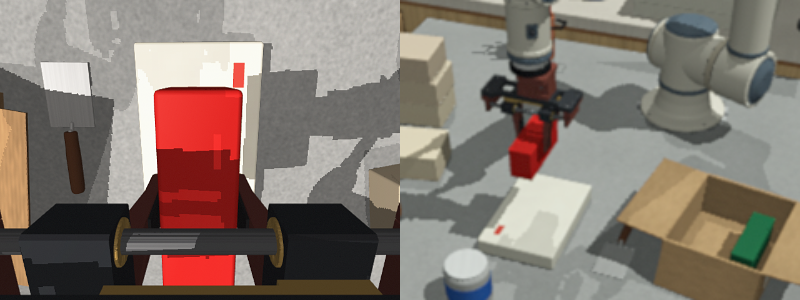

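The block is above the slab's middle and aligned with it: slab far edge at (137-265, 43), block at (155-240). Lowering now.

{"api": "drive_effector", "payload": {"steps": [0,0,0.02,0,0,0,0.04,0,0,0.03,0,0,0,0.04,0,0,0.03,0,0,0,0.04,0,0,0.025,0,0,0,0.04,0,0,0.015,0,0,0,0.04,0,0,0.005,0,0,0,0.04,0,0,0.003,0,0,0,0.04,0,0,0,0,0,0,0.04]}}

```text
time_s: 14.68
eef_pos: [0.5393, -0.1893, 0.0705]
tool_rot: [1.0, -0.008, 0.001, 0.0]
force: [-0.1, -0.4, -3.6]
width: 0.046
grip_force: 25.0
```

{"api": "drive_effector", "payload": {"steps": [0,0,0.002,0,0,0,0.04,0,0,0.002,0,0,0,0.04,0,0,0,0,0,0,0.04]}}

```text
time_s: 15.05
eef_pos: [0.5388, -0.1891, 0.0655]
tool_rot: [1.0, -0.008, -0.0, -0.0]
force: [-1.2, 0.5, -3.4]
width: 0.0461
grip_force: 25.0
```

{"api": "drive_effector", "payload": {"steps": [0,0,0.0015,0,0,0,0.04,0,0,0,0,0,0,0.04]}}

```text
time_s: 15.3
eef_pos: [0.5388, -0.1891, 0.064]
tool_rot: [1.0, -0.008, -0.0, -0.0]
force: [-0.8, 0.3, -4.2]
width: 0.0458
grip_force: 25.0
```

{"api": "drive_effector", "payload": {"steps": [0,0,0.0015,0,0,0,0.04,0,0,0,0,0,0,0.04]}}

```text
time_s: 15.55
eef_pos: [0.539, -0.1892, 0.0635]
tool_rot: [1.0, -0.008, 0.0, 0.0]
force: [-3.0, 1.1, 1.6]
width: 0.0459
grip_force: 25.0
```

Contact, at about 6 N. Hold briefly, release, and go straight up.

{"api": "drive_effector", "payload": {"steps": [0,0,0,0,0,0,0.04,0,0,0,0,0,0,0.04]}}

```text
time_s: 15.8
eef_pos: [0.5389, -0.1892, 0.0635]
tool_rot: [1.0, -0.008, 0.0, 0.0]
force: [-4.6, 0.8, 4.8]
width: 0.0461
grip_force: 25.0
```

{"api": "drive_effector", "payload": {"steps": [0,0,0,0,0,0,0.05,0,0,0,0,0,0,0.066,0,0,0,0,0,0,0.07,0,0,0,0,0,0,0.07,0,0,-0.01,0,0,0,0.07,0,0,-0.03,0,0,0,0.07,0,0,-0.04,0,0,0,0.07,0,0,-0.05,0,0,0,0.07,0,0,-0.05,0,0,0,0.07,0,0,-0.05,0,0,0,0.07,0,0,0,0,0,0,0.07,0,0,0,0,0,0,0.07]}}

```text
time_s: 17.3
eef_pos: [0.5388, -0.1892, 0.2924]
tool_rot: [1.0, -0.008, -0.0, 0.0]
force: [0.6, -0.2, -0.7]
width: 0.0701
grip_force: 0.0
```

```bash
python3 - <<'E'
from h import *
f=manip.grab_frame("wrist");g=manip.grab_frame("scene")
cv2.imwrite("pics/l7.png",np.hstack([cv2.resize(f["color"],(400,300)),cv2.resize(g["color"][120:300,200:440],(400,300))])[:,:,::-1])
m,tp,t=redtop(f);R=quad(tp)[0];print(R,plane(f,R[0],.099))
E
```

```text
((316.5, 209.0), (146.0, 49.0), 90.0) [ 0.542 -0.189  0.099]
```

View pics/l7.png

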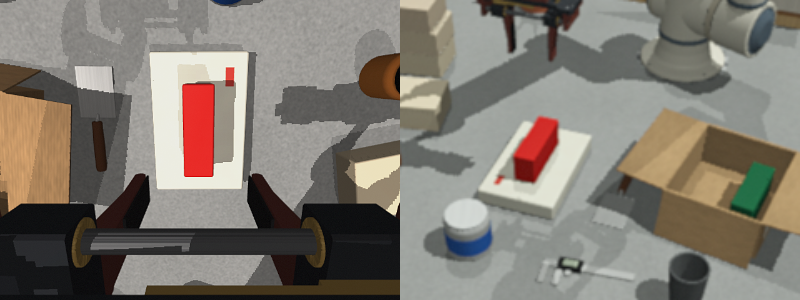

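The block stands upright in the middle of the slab, at (0.542, -0.189) against the slab's (0.538, -0.189). The flaps are still open and the green block is in place.

```bash
python3 -c "
from workcell import manip
print(manip.hand_in())"
```

```text
the job is handed in; nothing more can be done
None
```

The job is handed in, with no verdict returned: both flaps are folded out level and the red block stands upright and released, about 4 mm from the slab's middle, with the green block still in the carton and no bystander visibly moved.

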